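Lock the tube tray onto the platform shaker with its quarter-turn hold-down

ROBOT

A 6-joint arm with a two-finger parallel gripper is mounted at the origin on a cart in front of the work surface, level with it; the furniture and walls round the work are solid. World frame = base frame: x ahead of the robot, y to its left, z up, the work surface at z = 0. Lengths are in m, angles in rad, forces in N, time in s.
With the tool pointing down it reaches from about 0.3 to 0.775 m from the base axis. Payload 14.6 kg.
Tool frame: the origin (TCP) lies on the centre line of the jaws, within the pads' length; the fingertips stand 14 mm ahead of it and the grasp point (between the pads) lies 5 mm behind it (ctrl.tcp_to_tips is the distance from the TCP to the fingertips, in m); z points along the fingers, x is the direction in which the jaws open and shut, and the axes are right-handed (so a half turn about z gives the same grasp; the last joint's range is limited). The gripper opens to 85 mm and grips with 20 to 120 N. Pads are 22 mm wide; open, the fingers measure 114 mm over their backs; the gripper's body (76 mm by 85 mm) begins 54 mm behind the grasp point. The pads swing forward as they close: fully open they stand 13 mm farther back than shut.
Start: joints at [1.182, 0.3, 1.521, -0, 1.321, -0.067], TCP at [0.174, 0.522, 0.245] pointing down, gripper open.
Joint ranges: [-3.03, 3.03], [-0.79, 2.21], [0.23, 2.52], [-1.04, 4.18], [0, 3.07], [-2.55, 2.55]. Speed limits (rad/s): [2.22, 2.22, 2.57, 3.14, 3.14, 3.14].

INTERFACE

Orientations are given as a rotation vector (axis times angle).
In Python, from bench import ctrl gives the robot as it stands. The module is installed in compiled form; this text tells all that it offers.
- The arm moves only by the tool play_rows, never from a script. Its arguments are lists of equal length, an entry for each row: "grip": the closure, from 0 (fully open) to 1 (shut); "slide": the shift along the tool's x, y, z in m, a list of three; "twist": the turn, a rotation vector about the tool's x, y, z in degrees, a list of three. A call has 1 to 12 rows; each row is the pose to reach, as a shift and turn from the pose measured when the call began, along the tool's axes at that moment; what a row does not reach only later rows make up. A row lasts 1/8 s, in which the tool goes at most 62.5 mm and 10.7 degrees, less where a joint would pass 70% of its speed; a pose out of reach is approached as far as the arm can. A call with a gripper value outside its range is refused whole. The fingers move at their own pace and stop on an object; "grip_force" is the grip in N (left out, the last holds). Time passes only in rows, so rows that repeat a pose let the fingers close. It gives the time, the measured TCP pose, the force and the opening at its end, in the units of the state.
- ctrl.get_obs(): the state, without advancing time (a new reading comes with each control period).
- ctrl.capture(name): name is "scene" or "side" or "wrist"; returns a dict with "image" (400x640x3 uint8, red, green, blue), "z_map" (400x640 float32, m along the optical axis (not along the pixel's ray), 0 where there is no reading), "camera_matrix" (3x3 intrinsics, pixels), "k1" (the pictures are not rectified: a ray, as slopes to the right and down, at radius r is drawn at 1 + k1 r^2 times it, then the intrinsics apply), "origin" and "orientation" of the camera in the world; the wrist camera has in their place "hand_eye" (4x4, takes a point from camera to tool coordinates, whose origin is the TCP and whose axes are the tool frame's). Camera axes: x right, y up, looking along -z (the intrinsics and any distortion apply to the point x, -y, -z); pixel columns grow to the right and rows downward; lengths in m; the calibration is good to about 2 mm. A picture is of the moment at which its call begins: read the wrist's pose just before it.
- ctrl.sign_off(): hands the job in, once; it reports no verdict.
Trained networks look in the newest picture that a camera, given by its name, has taken for a name from the list of things; names that differ only in an ending like _2 or _b are one class to them, and where a whole thing is asked for, a point or a joint stands for the part that bears it (a point fixed in the world has none). Each returns a list of dicts, best first, with "p" (0 to 1); they miss things now and then, are a little off and sometimes report something else, mostly with a low value. They report only what shows in the picture. A call takes as long as a camera call. They do not tell look-alikes from the thing itself.
- ctrl.search_frame(camera, target): "extent" ([left, top, right, bottom] as shares, 0 to 1, of the picture: columns of its width, rows of its height, round what is visible of it).
The state is a dict: "time": time; "joint_positions": joint angles; "qvel": joint speeds; "tau": joint torques, N m; "ee_pos": TCP position; "ee_rot": TCP orientation; "contact_force": force on the tool from outside, world axes, zero at the start; "torque": the same for the moment, N m; "width": finger opening in m.
Only numpy, scipy, OpenCV 4.12 (cv2) and the standard library are available. Lean on these libraries where they do the work, as an engineer would, in place of code of your own. Each camera call takes 0.05 s, during which the arm holds its last target. There are 200 camera calls.

TASK

Lock the near end of the tube tray to the shaker, as its far end already is: take the loose blue spring hold-down out of the white stand, pass its T-shaped head down through the tray's fork and the narrow slot of the deck, and press it slowly and gently against its spring until you feel the head touch bottom. Keep it down while you give it a quarter turn, then let it up so that the T, lying across the slot, hooks under the deck and the spring clamps the tray. Never force it - about 25 N on the tray or the shaker is too much - and do not touch the tubes or shift the things standing around.

Things in the scene. Friction and masses are not known exactly. Their poses are not given: they have to be found in the camera images.
- toggle: Loose spring hold-down, 96 mm tall, 0.1 kg, upright in the white stand at the start. Origin: centre of the underside of its steel T-head; z up along its axis, y along the T. The head is 8 mm (x) by 30 mm (y) by 8 mm tall with a 1.5 mm bevel below; above it an 8 mm shank, a sliding collar, a grey bell 26 mm wide (z 49 to 66 mm) and a blue bar handle.
- toggle_head (a point): Centre of the underside of the T-head (the origin of the hold-down, same axes).
- toggle_grip (a point): Centre of the blue bar handle, on the axis, 81 mm above the underside of the T-head; same axes as the hold-down. The bar is 14 mm thick (x), 46 mm long (y, parallel to the T, white line on top) and 30 mm tall; grip its two flat faces.
- collar (a point): Centre of the underside of the steel collar, 30 mm wide, 4 mm thick, that slides on the hold-down's shank. At rest it is 20 mm above the underside of the T-head; a spring (3 N at the start plus 0.3 N per mm, damped) lets it be pushed up by at most 24 mm towards the handle.
- slot (a point): Centre of the free slot, at the right-hand (-y) end of the shaker's deck, in the plane of the deck's top; z up, y along the slot. 33 mm long (y), 11 mm wide (x), 1 mm bevel, deck 4 mm thick. Guide walls 13 mm apart go on below it to 13 mm under the deck's top.
- shroud (a point): Bottom centre of the black shroud, 44 mm below the deck's top under the slot. It hides the catch: two steel lips 20 mm apart in x with a cross groove (along x) 10.5 mm wide and 2.5 mm deep in their underside, and a rubber floor 10 mm below them. The 8 mm head can turn, either way, only within 2 mm of this floor; let up when crosswise, it seats in the groove, 4.5 mm above the floor.
- fork (a point): On top of the tray's fork lug, right above the slot, 4 mm above the deck's top; same axes as the tray. The fork's gap is 14 mm wide, runs along y and is open at its outer end; the collar bears on its two prongs. The catch's height setting varies unseen by 11 mm: on the floor the head's underside is 30 to 41 mm below this point (spring 6 to 9.5 N), when seated 4.5 mm higher (4.5 to 8 N).
- shaker: Platform shaker, fixed: white housing, control panel facing the robot, aluminium deck 190 mm (x) by 280 mm (y), top 104 mm above the bench. Origin: centre of its underside; z up, x away from the robot at zero yaw. The free slot lies 105 mm to -y of its centre.
- far_toggle (a point): Top of the handle of an identical hold-down, 105 mm to +y of the shaker's centre, which is already locked and fixed: its bar lies across its slot.
- tray: Steel tray lying on the deck between locating pins, 0.35 kg: rimmed middle 132 mm (x) by 82 mm (y), rim 14 mm high, and a flat fork lug 44 mm wide, 4 mm thick, reaching out to 129 mm either way along y. Origin: centre of its underside, axes as the shaker's.
- rack: Open wire tube rack, 107 mm long (along the shaker's x), 46 mm wide, 38 mm high, fixed in the middle of the tray, with five capped tubes 70 mm tall fixed in it; its side is 82 mm from the slot's centre. Origin: centre of its underside.
- stand: White accessory stand, fixed: block 56 mm (x) by 104 mm (y) on a grey foot 70 by 118 mm, top 42 mm above the bench. Origin: centre of its underside; z up. Two pockets 13 mm (x) by 35 mm (y), 30 mm deep, 25 mm either way along y from its centre: the hold-down stands in the +y one, collar on the block; the other is empty.
- pot: Bystander: yellow-capped specimen pot, 50 mm wide, 55 mm tall, loose on the bench between stand and shaker. Origin: centre of its underside.
- cover_box: Bystander: flat box of cover glasses, 34 by 34 by 17 mm, loose on the bench beyond the stand. Origin: centre of its underside.
There are look-alikes about, which are no part of the job. Leave any orange look-alike of the toggle alone.

How it is judged:
On the way, in this order (a step that is already met when the one before it is completed fails the run):
1. the T-head has passed down through the slot, lying along it (z of toggle_head in the frame of slot below -0.016 m and horizontal distance between toggle_head and slot below 0.006 m and angle between the y axis of toggle and the y axis of slot, either way round below 0.3 rad), for 0.05 s.
2. the T lies across the slot, under the deck (z of toggle_head in the frame of slot below -0.015 m and horizontal distance between toggle_head and slot below 0.006 m and angle between the y axis of toggle and the x axis of slot, either way round below 0.2 rad), for 0.1 s.
At the end, for the whole second after the job is handed in: The hold-down stands in the slot (tilt < 0.1 rad, head within 6 mm of its axis, > 15 mm below the deck top), T across to 0.14 rad, free and still; T on the catch and collar on the tray each > 3 N. Tray flat on the deck; pot and cover box within 30 mm of their places (z of toggle_head in the frame of slot below -0.015 m and horizontal distance between toggle_head and slot below 0.006 m and angle between the y axis of toggle and the x axis of slot, either way round below 0.14 rad and angle between toggle's own z axis and vertical below 0.1 rad and contact force between toggle and shaker above 3 N and contact force between toggle and tray above 3 N and contact force between toggle and stand below 0.1 N and linear speed of toggle below 0.02 m/s and z of tray in the frame of shaker below 0.108 m and angle between tray's own z axis and vertical below 0.05 rad and distance of each of pot, cover_box from where it was at the start of the episode below 0.03 m); the robot touches nothing.
It fails at once if the hold-down is forced against the shaker with more than 25 N (contact force between toggle and shaker above 25 N).
It fails at once if the hold-down is forced against the tray with more than 25 N (contact force between toggle and tray above 25 N).
It fails at once if the robot itself presses on the shaker or tray with more than 25 N, or on the rack and its tubes with more than 5 N (contact force between any of the arm, the fingers and shaker above 25 N or contact force between any of the arm, the fingers and tray above 25 N or contact force between any of the arm, the fingers and rack above 5 N).
It also fails if it takes over 45 s, if anything falls off the work surface, if the arm or the gripper's body presses on something with over 40 N, if the wrist force passes 120 N, or if a joint passes its speed limit or range.

## Working session

There is one attempt and no reset: what is moved stays moved. The work goes in short steps, Python scripts to look and compute and a tool call to move; the robot and the scene stay as the last step left them, time stands still between calls to the robot, and variables do not carry over. Pictures are saved under pics/ and viewed, about 8 in all and at most 12, crops included, and the job is handed in when it is done.

Besides the shell and the picture viewer there is one more tool, called after "Request:" as a command line: name --argument value ..., lists and objects as JSON in quotes. play_rows: Moves the arm, as the interface text tells. Its arguments: {"type":"object","properties":{"grip":{"type":"array","items":{"type":"number"}},"slide":{"type":"array","items":{"type":"array","items":{"type":"number"}}},"twist":{"type":"array","items":{"type":"array","items":{"type":"number"}}},"grip_force":{"type":"number"}},"required":["grip","slide","twist"]}

```bash
mkdir -p pics; cat > h.py <<'E'
import numpy as np, cv2
from scipy.spatial.transform import Rotation as R
from bench import ctrl
def cap(n):
    o=ctrl.get_obs(); c=ctrl.capture(n)
    if 'hand_eye' in c:
        T=np.eye(4);T[:3,:3]=R.from_rotvec(o['ee_rot']).as_matrix();T[:3,3]=o['ee_pos'];c['T']=T@np.array(c['hand_eye'])
    else:
        T=np.eye(4);q=np.array(c['orientation'],float)
        T[:3,:3]=q if q.shape==(3,3) else R.from_rotvec(q).as_matrix();T[:3,3]=c['origin'];c['T']=T
    return c
def rays(c,uv):
    K=np.array(c['camera_matrix'],float)
    d=cv2.undistortPoints(np.array(uv,float).reshape(-1,1,2),K,np.array([c['k1'],0,0,0.]),).reshape(-1,2)
    return np.c_[d[:,0],-d[:,1],-np.ones(len(d))]
def world(c,uv,depth=None):
    uv=np.array(uv).reshape(-1,2)
    z=c['z_map'][uv[:,1].astype(int),uv[:,0].astype(int)] if depth is None else depth
    p=rays(c,uv)*np.array(z).reshape(-1,1)
    return p@c['T'][:3,:3].T+c['T'][:3,3]
def onz(c,uv,h):
    d=rays(c,uv)@c['T'][:3,:3].T; o=c['T'][:3,3]
    return o+d*((h-o[2])/d[:,2])[:,None]
def cloud(c):
    v,u=np.mgrid[0:400,0:640]; return world(c,np.c_[u.ravel(),v.ravel()]).reshape(400,640,3)
def save(c,f,box=None,s=1):
    im=c['image'][:,:,::-1]
    if box: im=im[box[1]:box[3],box[0]:box[2]]
    cv2.imwrite('pics/'+f,cv2.resize(im,None,fx=s,fy=s,interpolation=cv2.INTER_CUBIC))
E
python3 - <<'E'
from h import *
o=ctrl.get_obs();print({k:np.round(v,3) for k,v in o.items()},ctrl.tcp_to_tips)
import pickle
for n in('scene','side','wrist'):
    c=cap(n);save(c,n+'0.png');print(n,c.get('orientation'),np.round(c['T'],3).tolist(),c['k1'],c['camera_matrix'])
    pickle.dump(c,open(n+'0.pkl','wb'))
    for t in('toggle','slot','fork','stand','far_toggle','shaker'):
        for d in ctrl.search_frame(n,t)[:3]: print(t,round(d['p'],2),np.round(np.array(d['extent'])*[640,400,640,400]))
a=cv2.imread('pics/scene0.png');b=cv2.imread('pics/side0.png')
E
```

```text
{'time': np.float64(0.0), 'joint_positions': array([ 1.182,  0.3  ,  1.522, -0.   ,  1.321, -0.067]), 'qvel': array([ 0.   ,  0.   , -0.003,  0.002,  0.003,  0.   ]), 'tau': array([ 3.000e-03, -5.435e+01, -3.618e+01,  0.000e+00,  4.000e-03,
       -0.000e+00]), 'ee_pos': array([0.174, 0.522, 0.245]), 'ee_rot': array([ 2.548e+00,  1.836e+00, -2.000e-03]), 'contact_force': array([ 0.169, -0.104, -0.72 ]), 'torque': array([-0.067, -0.007,  0.032]), 'width': np.float64(0.085)} 0.014
scene [ 0.85912024 -0.40973684 -0.83391893] [[0.623, 0.475, -0.622, -0.103], [-0.782, 0.374, -0.498, -0.56], [-0.004, 0.797, 0.604, 0.701], [0.0, 0.0, 0.0, 1.0]] -0.1206837306921225 [[463.29318764   0.         320.77081555]
 [  0.         463.29318764 199.70105689]
 [  0.           0.           1.        ]]
toggle 0.94 [392. 233. 415. 275.]
toggle 0.55 [381. 278. 404. 329.]
slot 0.75 [199. 136. 346. 247.]
fork 0.72 [226. 138. 324. 197.]
stand 0.83 [372. 256. 437. 311.]
far_toggle 0.91 [205. 138. 348. 245.]
shaker 0.72 [202. 136. 347. 243.]
shaker 0.53 [384. 223. 397. 238.]
side [ 0.95564387 -0.03182854 -0.03257344] [[0.999, 0.014, -0.042, 0.476], [-0.042, 0.577, -0.816, -0.907], [0.013, 0.817, 0.577, 0.708], [0.0, 0.0, 0.0, 1.0]] -0.09359450813715209 [[469.08532594   0.         322.37892237]
 [  0.         469.08532594 193.11797254]
 [  0.           0.           1.        ]]
toggle 0.92 [252. 275. 273. 326.]
slot 0.6 [269. 120. 369. 227.]
fork 0.72 [284. 131. 349. 196.]
stand 0.83 [290. 276. 335. 339.]
far_toggle 0.67 [272. 118. 369. 230.]
shaker 0.91 [270. 118. 372. 227.]
shaker 0.47 [285. 132. 346. 197.]
wrist None [[0.317, -0.904, -0.286, 0.102], [0.948, 0.302, 0.096, 0.547], [0.0, -0.302, 0.953, 0.373], [0.0, 0.0, 0.0, 1.0]] -0.025167873005292142 [[340.27386937   0.         322.91329073]
 [  0.         340.27386937 197.90248913]
 [  0.           0.           1.        ]]
```

View pics/scene0.png

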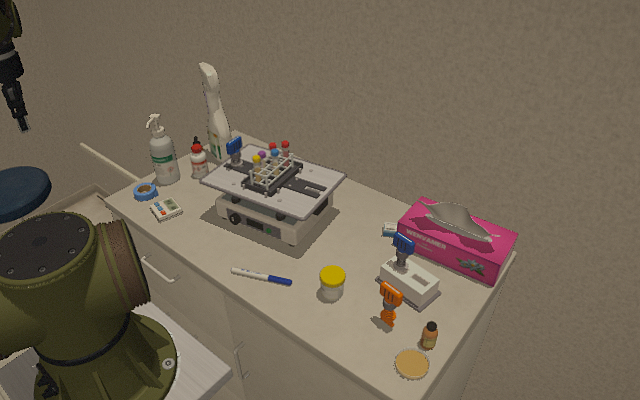

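View pics/side0.png

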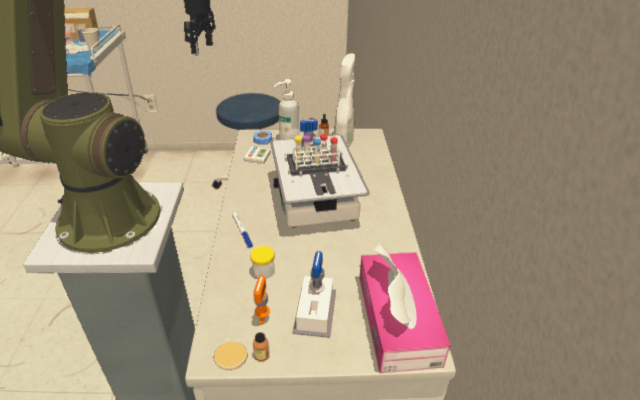

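Candidates: the blue hold-down in the white stand (scene 403,247; side 317,268), the orange look-alike (scene 390,300; side 261,298), and the locked far one (scene 234,150; side 309,127). I choose the blue one in the stand. The next step is a rough localisation of the stand and slot from the depth maps.

```bash
python3 - <<'E'
from h import *
import pickle
for n in('scene','side'):
    c=pickle.load(open(n+'0.pkl','rb'));P=cloud(c);hsv=cv2.cvtColor(c['image'],cv2.COLOR_RGB2HSV)
    x0,y0,x1,y1={'scene':(388,228,418,278),'side':(305,245,330,300)}[n]
    m=np.zeros((400,640),bool);m[y0:y1,x0:x1]=1
    m&=(abs(hsv[...,0].astype(int)-110)<15)&(hsv[...,1]>120)
    q=P[m];print(n,'handle',len(q),q.mean(0).round(3),q.min(0).round(3),q.max(0).round(3))
    s=(P[...,2]>.036)&(P[...,2]<.048)&(c['image'].min(2)>110)&(P[...,0]>.25)&(P[...,1]<0)
    m2=np.zeros((400,640),bool)
    m2[(250 if n=='scene' else 272):(312 if n=='scene' else 345),(372 if n=='scene' else 290):(442 if n=='scene' else 340)]=1
    q=P[s&m2][:,:2].astype(np.float32);print('stand',len(q),cv2.minAreaRect(q))
    d=(P[...,2]>.098)&(P[...,2]<.112)&(P[...,0]>.2)&(P[...,1]>-.1)
    q=P[d][:,:2].astype(np.float32);print('deck',len(q),cv2.minAreaRect(q))
    save(c,n+'crop.png',(360,215,460,325) if n=='scene' else (265,110,375,235),5 if n=='scene' else 4)
E
```

```text
scene handle 211 [ 0.499 -0.277  0.107] [ 0.49  -0.301  0.002] [ 0.607 -0.187  0.121]
stand 785 ((0.4969717562198639, -0.30036085844039917), (0.10539174824953079, 0.058721963316202164), 80.60872650146484)
deck 6523 ((0.5700833797454834, 0.8528991341590881), (1.903080940246582, 0.35486507415771484), 89.9276123046875)
side handle 145 [ 0.5   -0.299  0.117] [ 0.476 -0.907  0.089] [ 0.51  -0.258  0.708]
stand 1097 ((0.4960135817527771, -0.3021771311759949), (0.1070815920829773, 0.05653037503361702), 81.04589080810547)
deck 4648 ((0.473203182220459, 0.8551415205001831), (0.5341803431510925, 1.9103541374206543), 0.21335914731025696)
```

View pics/scenecrop.png

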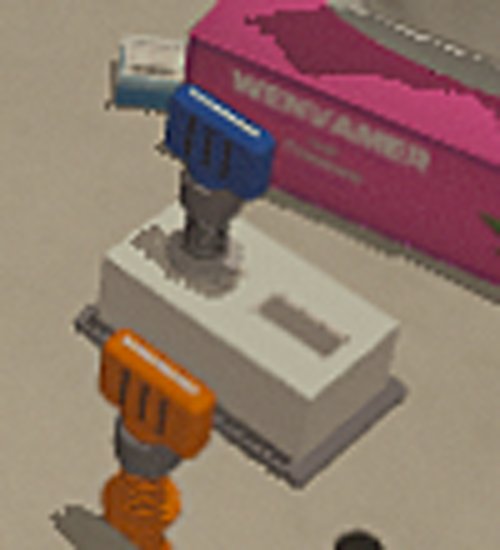

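```bash
python3 - <<'E'
from h import *
import pickle
Q=[]
for n in('scene','side'):
    c=pickle.load(open(n+'0.pkl','rb'));P=cloud(c)
    b={'scene':(195,130,350,220),'side':(265,110,372,205)}[n]
    m=np.zeros((400,640),bool);m[b[1]:b[3],b[0]:b[2]]=1
    d=(P[...,2]>.096)&(P[...,2]<.113)&m
    q=P[d][:,:2].astype(np.float32);r=cv2.minAreaRect(q);print(n,len(q),r,np.median(P[d][:,2]))
    print(cv2.boxPoints(r).round(3).tolist())
w=pickle.load(open('wrist0.pkl','rb'));print(np.array(w['hand_eye']).round(4).tolist())
E
```

```text
scene 5201 ((0.5386173725128174, 0.10331042110919952), (0.3889935314655304, 0.3748377561569214), 37.870689392089844) 0.10551333281365638
[[0.27000001072883606, 0.13199999928474426], [0.5, -0.164000004529953], [0.8069999814033508, 0.07500000298023224], [0.5770000219345093, 0.3709999918937683]]
side 4062 ((0.509037435054779, 0.15089456737041473), (0.47721806168556213, 0.23621906340122223), 89.42691040039062) 0.10357035756859284
[[0.3889999985694885, -0.08699999749660492], [0.625, -0.08900000154972076], [0.6299999952316284, 0.3880000114440918], [0.3930000066757202, 0.39100000262260437]]
[[1.0, 0.0008, 0.0003, 0.0008], [0.0008, -0.9533, -0.3019, -0.0766], [0.0, 0.3019, -0.9533, -0.128], [0.0, 0.0, 0.0, 1.0]]
```

View pics/sidecrop.png

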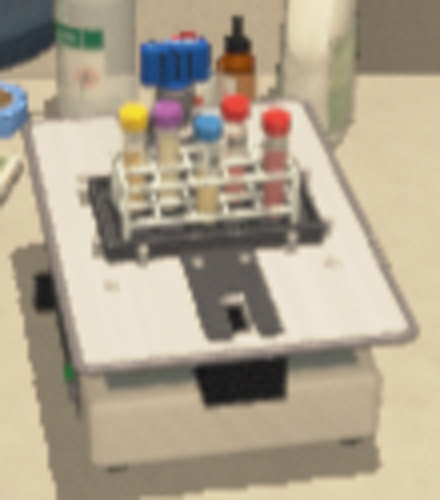

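The side crop shows the near (free) slot at side pixel (324,189), inside the grey fork of the tray, and the deck corners at about (274,140), (342,134), (369,194), (286,201).

```bash
python3 - <<'E'
from h import *
import pickle
c=pickle.load(open('side0.pkl','rb'))
p=onz(c,[(274,140),(342,134),(369,194),(285.5,201)],.104);print(p.round(3),p.mean(0))
print(onz(c,[(324,189)],.104), np.arctan2(*(p[1:3].mean(0)-p[[0,3]].mean(0))[[1,0]])*57.3)
o=ctrl.get_obs();Rm=R.from_rotvec(o['ee_rot']).as_matrix();print(Rm.round(3))
E
```

```text
[[ 0.401  0.196  0.104]
 [ 0.585  0.226  0.104]
 [ 0.624 -0.058  0.104]
 [ 0.438 -0.08   0.104]] [0.51219488 0.07108195 0.104     ]
[[ 0.52423367 -0.03595267  0.104     ]] 8.040537330935885
[[ 0.316  0.949 -0.   ]
 [ 0.949 -0.316  0.   ]
 [ 0.    -0.    -1.   ]]
```

```bash
cat >> h.py <<'E'
def plan(tgts):
    "tgts: list of (x,y,z,yaw_deg of tool x)"
    o=ctrl.get_obs();A=R.from_rotvec(o['ee_rot']);p=np.array(o['ee_pos'])
    print('t',round(float(o['time']),2),'pos',p.round(4),'F',np.round(o['contact_force'],1),'w',round(float(o['width']),4),'j6',round(float(o['joint_positions'][5]),2))
    for x,y,z,a in tgts:
        a=np.radians(a);B=R.from_matrix(np.array([[np.cos(a),np.sin(a),0],[np.sin(a),-np.cos(a),0],[0,0,-1]]))
        d=A.inv().apply(np.array([x,y,z])-p);r=(A.inv()*B).as_rotvec()*57.2958
        print('slide',d.round(4).tolist(),'twist',r.round(2).tolist(),'rows>=',int(max(np.linalg.norm(d)/.0625,np.linalg.norm(r)/10.7)+1))
E
python3 - <<'E'
from h import *
import pickle
plan([(.35,.15,.33,85),(.527,-.033,.26,98)])
c=pickle.load(open('side0.pkl','rb'));print(world(c,[(288,100),(347,70),(365,260),(375,320),(390,300)]).round(3))
E
```

```text
t 1.05 pos [0.1739 0.5218 0.2453] F [-0.   1.   0.1] w 0.0851 j6 -0.07
slide [-0.297, 0.2846, -0.0847] twist [-0.0, -0.0, -13.43] rows>= 7
slide [-0.4147, 0.5104, -0.0147] twist [-0.0, -0.0, -26.43] rows>= 11
[[ 0.436  0.384  0.135]
 [ 0.605  0.359  0.237]
 [ 0.598 -0.229  0.065]
 [ 0.599 -0.376  0.06 ]
 [ 0.618 -0.383  0.119]]
```

Request:
play_rows --grip '[0, 0, 0, 0, 0, 0, 0, 0, 0, 0, 0, 0]' --slide '[[-0.04, 0.035, -0.03], [-0.08, 0.075, -0.05], [-0.12, 0.115, -0.07], [-0.16, 0.155, -0.085], [-0.2, 0.19, -0.085], [-0.24, 0.23, -0.085], [-0.28, 0.275, -0.08], [-0.31, 0.32, -0.07], [-0.345, 0.37, -0.05], [-0.375, 0.42, -0.035], [-0.4, 0.47, -0.02], [-0.415, 0.51, -0.015]]' --twist '[[0, 0, 0], [0, 0, -2], [0, 0, -4], [0, 0, -6], [0, 0, -9], [0, 0, -12], [0, 0, -14], [0, 0, -17], [0, 0, -20], [0, 0, -23], [0, 0, -26], [0, 0, -26.4]]'

```text
time: 2.55
ee_pos: [0.5274, -0.0352, 0.2592]
ee_rot: [-2.062, -2.369, 0.001]
contact_force: [0.1, 0.5, 0.9]
width: 0.0856
```

```bash
python3 - <<'E'
from h import *
import pickle
c=cap('wrist');save(c,'w1.png');pickle.dump(c,open('w1.pkl','wb'))
plan([(.527,-.033,.26,98)])
for t in('slot','fork','tray','shaker'):
    for d in ctrl.search_frame('wrist',t)[:2]: print(t,round(d['p'],2),np.round(np.array(d['extent'])*[640,400,640,400]))
E
```

```text
t 2.6 pos [ 0.5297 -0.0374  0.2583] F [ 1.6 -2.  -1.2] w 0.0852 j6 -1.85
slide [0.0047, -0.002, -0.0016] twist [-0.08, 0.02, -0.14] rows>= 1
slot 0.6 [275.  57. 640. 286.]
slot 0.42 [140.   1. 216.  35.]
fork 0.94 [296. 102. 598. 277.]
tray 0.92 [299.  98. 600. 277.]
tray 0.52 [276.  59. 639. 285.]
shaker 0.81 [277.  57. 638. 283.]
shaker 0.61 [  0.  95. 108. 135.]
```

View pics/w1.png

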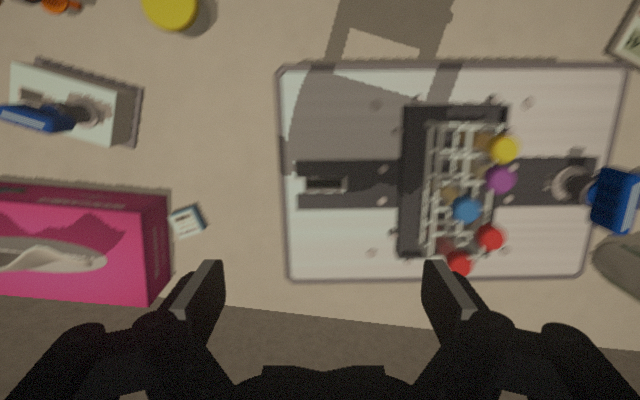

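```bash
python3 - <<'E'
from h import *
import pickle
c=cap('wrist');pickle.dump(c,open('w2.pkl','wb'))
plan([(.527,-.033,.26,98)])
save(c,'w2c.png',(270,130,400,240),6)
P=cloud(c)
m=(abs(P[...,2]-.104)<.006);m[:55]=0;m[290:]=0;m[:,:265]=0
l,n,s,_=cv2.connectedComponentsWithStats(m.astype(np.uint8)); 
k=l==n[185,380] if n[185,380] else n==1+s[1:,4].argmax()
k=cv2.morphologyEx(k.astype(np.uint8),cv2.MORPH_CLOSE,np.ones((15,15)))
ys,xs=np.nonzero(k);q=onz(c,np.c_[xs,ys],.104)[:,:2].astype(np.float32)
print(cv2.minAreaRect(q), np.median(P[...,2][m]))
E
```

```text
t 2.85 pos [ 0.5261 -0.0327  0.2606] F [-0.3  0.7  0. ] w 0.0855 j6 -1.84
slide [-0.0005, 0.0008, 0.0006] twist [0.02, 0.0, -0.01] rows>= 1Traceback (most recent call last):
  File "<stdin>", line 10, in <module>
cv2.error: OpenCV(4.12.0) :-1: error: (-5:Bad argument) in function 'morphologyEx'
> Overload resolution failed:
>  - src is not a numpy array, neither a scalar
>  - Expected Ptr<cv::UMat> for argument 'src'
```

View pics/w2c.png

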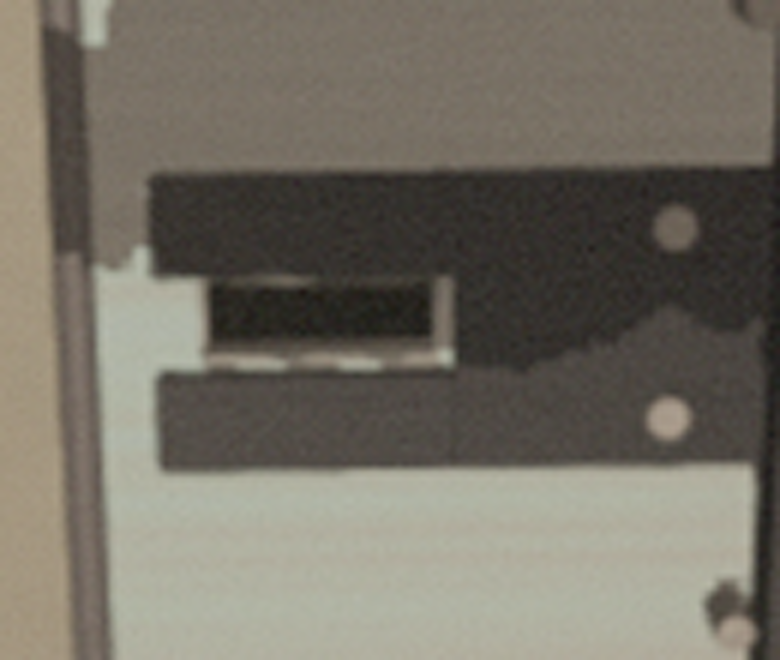

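The slot opening including its bevel spans full-image pixels of about (304–346, 176–191), centre (324.4, 183.3), and is centred in the fork gap. I measure it here and move to view the stand.

```bash
python3 - <<'E'
from h import *
import pickle
c=pickle.load(open('w2.pkl','rb'))
f=lambda a:[((x+.5)/6-.5+270,(y+.5)/6-.5+130) for x,y in a]
s=onz(c,f([(329,322),(203,322),(455,322),(329,278),(329,367)]),.104)
print('slot',s.round(4).tolist(),'len',np.linalg.norm(s[1]-s[2]),'wid',np.linalg.norm(s[3]-s[4]))
e=onz(c,f([(155,174),(740,167),(165,469),(740,463),(329,275),(329,372.5)]),.108)
for a,b in((0,1),(2,3)):
    d=e[b]-e[a];print('yaw',np.degrees(np.arctan2(d[1],d[0]))-90)
print('lug wid',np.linalg.norm(e[1]-e[3]),'gap centre',e[4:].mean(0),np.linalg.norm(e[4]-e[5]))
P=cloud(c);print('deck z',np.median(P[215:245,300:390,2]),'lug z',P[165,310:390,2].mean(), P[202,310:390,2].mean())
# toggle handle rough from this view
hsv=cv2.cvtColor(c['image'],cv2.COLOR_RGB2HSV);m=(abs(hsv[...,0].astype(int)-110)<12)&(hsv[...,1]>120);m[:,100:]=0;q=P[m&(P[...,2]>.08)];print('toggle',len(q),np.median(q,0),q[:,2].max())
plan([(.50,-.277,.25,-9),(.495,-.24,.26,-9)])
E
```

```text
slot [[0.5264, -0.0312, 0.104], [0.5289, -0.0492, 0.104], [0.5239, -0.0132, 0.104], [0.5199, -0.0321, 0.104], [0.533, -0.0302, 0.104]] len 0.036316354053848504 wid 0.013274286446665843
yaw 8.624379259646929
yaw 8.535742513205719
lug wid 0.043581716485637634 gap centre [ 0.52559781 -0.03131008  0.108     ] 0.014343049636488643
deck z 0.10335774580939616 lug z 0.10739677544984576 0.10724990274875601
toggle 872 [ 0.50047292 -0.27015041  0.11664831] 0.3883084413920316
t 2.85 pos [ 0.5261 -0.0327  0.2606] F [-0.3  0.7  0. ] w 0.0855 j6 -1.84
slide [-0.2383, -0.0598, 0.0106] twist [0.01, -0.02, 106.99] rows>= 10
slide [-0.201, -0.0596, 0.0006] twist [0.01, -0.02, 106.99] rows>= 10
```

Request:
play_rows --grip '[0.2, 0.3, 0.3, 0.3, 0.3, 0.3, 0.3, 0.3, 0.3, 0.3, 0.3, 0.3]' --slide '[[-0.025, -0.006, 0], [-0.05, -0.012, 0], [-0.075, -0.018, 0], [-0.1, -0.025, 0], [-0.125, -0.031, 0], [-0.15, -0.037, 0], [-0.175, -0.043, 0], [-0.2, -0.05, 0.005], [-0.22, -0.055, 0.01], [-0.238, -0.06, 0.01], [-0.238, -0.06, 0.01], [-0.238, -0.06, 0.01]]' --twist '[[0, 0, 10], [0, 0, 20], [0, 0, 30], [0, 0, 40], [0, 0, 50], [0, 0, 60], [0, 0, 70], [0, 0, 80], [0, 0, 90], [0, 0, 100], [0, 0, 107], [0, 0, 107]]'

```text
time: 4.35
ee_pos: [0.4997, -0.276, 0.2512]
ee_rot: [3.132, -0.244, 0.002]
contact_force: [0.3, 0.3, -0.5]
width: 0.0599
```

```bash
python3 - <<'E'
from h import *
import pickle
ctrl.capture('wrist')
c=cap('wrist');pickle.dump(c,open('w3.pkl','wb'));save(c,'w3c.png',(180,60,440,260),3)
plan([(.50,-.277,.25,-9)])
P=cloud(c)
hsv=cv2.cvtColor(c['image'],cv2.COLOR_RGB2HSV);m=(abs(hsv[...,0].astype(int)-110)<12)&(hsv[...,1]>120)&(P[...,2]>.085)&(P[...,2]<.125)
q=P[m];t=q[q[:,2]>.111];print(len(q),'top rect',cv2.minAreaRect(t[:,:2].astype(np.float32)),np.median(t[:,2]))
v,u=np.nonzero(m);print(u.min(),u.max(),v.min(),v.max())
s=(abs(P[...,2]-.042)<.004)&(abs(P[...,0]-.497)<.07)&(abs(P[...,1]+.30)<.09)
print('stand',cv2.minAreaRect(P[s][:,:2].astype(np.float32)))
E
```

```text
t 4.45 pos [ 0.4998 -0.276   0.2511] F [-0.2  0.   0.2] w 0.0598 j6 -0.42
slide [0.0003, 0.001, 0.0011] twist [0.01, -0.05, 0.21] rows>= 1
415 top rect ((0.5024741291999817, -0.27548515796661377), (0.04382207617163658, 0.01290956698358059), 81.41543579101562) 0.11669747577091844
315 335 161 216
stand ((0.49765121936798096, -0.300268292427063), (0.1041199117898941, 0.05612683296203613), 80.86669921875)
```

View pics/w3c.png

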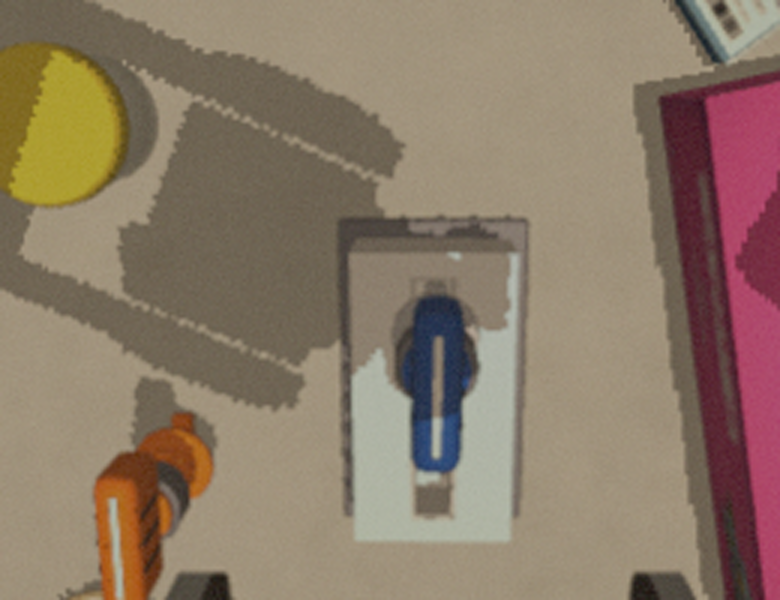

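The crop shows the handle centred at crop (437,383), upright and along the stand. The toggle measures (0.502,-0.2755), yaw -8.6°, top z 0.117 (expected 0.118), which agrees with the stand pocket. I will grip with the tips above the bell, at TCP z≈0.106.

```bash
python3 - <<'E'
from h import *
plan([(.5022,-.2756,.106,-8.6)])
E
```

```text
t 4.45 pos [ 0.4998 -0.276   0.2511] F [-0.2  0.   0.2] w 0.0598 j6 -0.42
slide [0.0022, -0.0008, 0.1451] twist [0.01, -0.05, -0.19] rows>= 3
```

Request:
play_rows --grip '[0.3, 0.3, 0.3, 0.3, 0.3, 0.3]' --slide '[[0.0022, -0.0008, 0.04], [0.0022, -0.0008, 0.08], [0.0022, -0.0008, 0.115], [0.0022, -0.0008, 0.135], [0.0022, -0.0008, 0.145], [0.0022, -0.0008, 0.145]]' --twist '[[0, 0, -0.2], [0, 0, -0.2], [0, 0, -0.2], [0, 0, -0.2], [0, 0, -0.2], [0, 0, -0.2]]'

```text
time: 5.2
ee_pos: [0.5023, -0.2754, 0.1061]
ee_rot: [3.133, -0.233, 0.001]
contact_force: [-0.3, -1.1, 0.4]
width: 0.0599
```

Request:
play_rows --grip '[0.5, 0.7, 0.85, 0.95, 1, 1, 1]' --slide '[[0, 0, 0], [0, 0, 0], [0, 0, 0], [0, 0, 0], [0, 0, 0], [0, 0, 0], [0, 0, 0]]' --twist '[[0, 0, 0], [0, 0, 0], [0, 0, 0], [0, 0, 0], [0, 0, 0], [0, 0, 0], [0, 0, 0]]' --grip_force 60

```text
time: 6.08
ee_pos: [0.5025, -0.2754, 0.1062]
ee_rot: [3.133, -0.233, 0.002]
contact_force: [1.4, -0.5, 2.0]
width: 0.013
```

```bash
python3 - <<'E'
from h import *
plan([(.5025,-.2754,.25,-8.6),(.536,-.10,.25,8.6)])
E
```

```text
t 6.08 pos [ 0.5025 -0.2754  0.1062] F [ 1.4 -0.5  2. ] w 0.013 j6 -0.42
slide [0.0002, 0.0, -0.1438] twist [0.01, -0.06, 0.08] rows>= 3
slide [0.0074, -0.1784, -0.1438] twist [0.02, -0.06, -17.12] rows>= 4
```

Request:
play_rows --grip '[1, 1, 1, 1, 1, 1, 1, 1, 1, 1, 1, 1]' --slide '[[0, 0, -0.01], [0, 0, -0.03], [0, 0, -0.06], [0, 0, -0.1], [0, 0, -0.14], [0, -0.02, -0.144], [0.002, -0.05, -0.144], [0.004, -0.09, -0.144], [0.006, -0.13, -0.144], [0.007, -0.165, -0.144], [0.0075, -0.178, -0.144], [0.0075, -0.178, -0.144]]' --twist '[[0, 0, 0], [0, 0, 0], [0, 0, 0], [0, 0, 0], [0, 0, 0], [0, 0, -3], [0, 0, -6], [0, 0, -9], [0, 0, -12], [0, 0, -15], [0, 0, -17.1], [0, 0, -17.1]]'

```text
time: 7.58
ee_pos: [0.5359, -0.0999, 0.2498]
ee_rot: [3.132, 0.238, 0.0]
contact_force: [-0.7, 0.3, -0.8]
width: 0.0132
```

```bash
python3 - <<'E'
from h import *
import pickle
ctrl.capture('wrist')
c=cap('wrist');pickle.dump(c,open('w4.pkl','wb'));save(c,'w4c.png',(200,10,440,310),2.5)
plan([(.536,-.10,.25,8.6)])
u=np.array([0.149,-.989]);
E
```

```text
t 7.67 pos [ 0.5359 -0.1011  0.25  ] F [-0.6  0.4 -1.5] w 0.0128 j6 -0.4
slide [0.0003, -0.0011, -0.0] twist [0.03, -0.03, -0.08] rows>= 1
```

View pics/w4c.png

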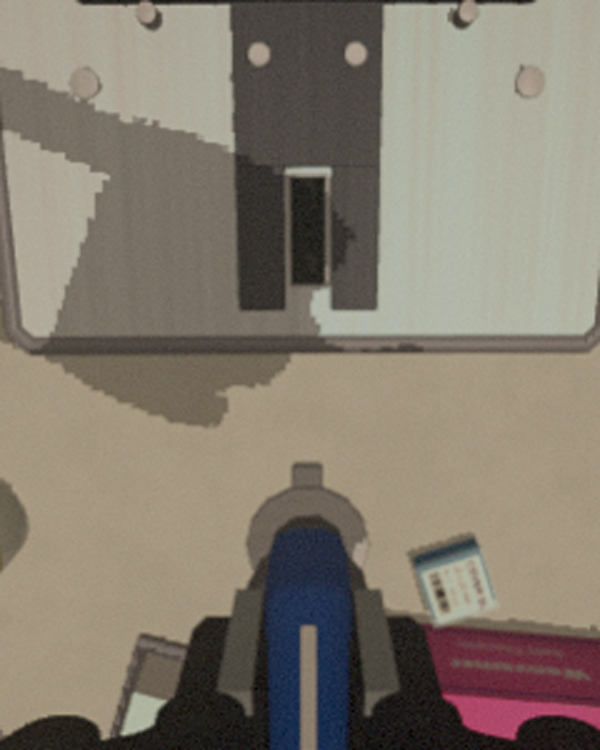

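```bash
python3 - <<'E'
from h import *
import pickle
c=pickle.load(open('w4.pkl','rb'))
f=lambda a:[((x+.5)/2.5-.5+200,(y+.5)/2.5-.5+10) for x,y in a]
o=np.array([.5359,-.1011,.25]);a=np.radians(8.6);ex=np.array([np.cos(a),np.sin(a)]);ey=np.array([-np.sin(a),np.cos(a)])
def show(n,p):
    d=(p[:,:2]-o[:2]);print(n,p.round(4).tolist(),'shaker-frame from TCP',np.c_[d@ex,d@ey].round(4).tolist())
show('slot L,R,T,B',onz(c,f([(287,228),(330,228),(308,169),(308,287)]),.104))
show('gap L,R',onz(c,f([(285,228),(331.5,228)]),.108))
show('lug L,R; end',onz(c,f([(238.5,295),(378.5,295),(233,60),(382,60),(260,310),(355,309)]),.108))
show('head end L,R,mid',onz(c,f([(292,466),(322,466),(307,463)]),.25-.084+.0015))
show('collar L,R',onz(c,f([(247,540),(368,540)]),.25-.084+.022))
# handle white line
show('line',onz(c,f([(309,628),(309,745)]),.25-.084+.096))
P=cloud(c);print(world(c,f([(307,472),(307,466),(258,540)])).round(4))
E
```

```text
slot L,R,T,B [[0.52, -0.0325, 0.104], [0.5332, -0.0305, 0.104], [0.5239, -0.0144, 0.104], [0.5291, -0.0494, 0.104]] shaker-frame from TCP [[-0.0055, 0.0702], [0.0079, 0.0702], [0.0011, 0.0875], [0.001, 0.0522]]
gap L,R [[0.5195, -0.0325, 0.108], [0.5335, -0.0304, 0.108]] shaker-frame from TCP [[-0.006, 0.0703], [0.0082, 0.0703]]
lug L,R; end [[0.5079, -0.0546, 0.108], [0.5512, -0.0482, 0.108], [0.4979, 0.012, 0.108], [0.5407, 0.0184, 0.108], [0.5152, -0.0583, 0.108], [0.5447, -0.0535, 0.108]] shaker-frame from TCP [[-0.0207, 0.0501], [0.0231, 0.0501], [-0.0207, 0.1175], [0.0226, 0.1175], [-0.0141, 0.0454], [0.0158, 0.0457]]
head end L,R,mid [[0.5308, -0.0891, 0.1675], [0.5385, -0.088, 0.1675], [0.5346, -0.0877, 0.1675]] shaker-frame from TCP [[-0.0032, 0.0126], [0.0046, 0.0126], [0.0007, 0.0134]]
collar L,R [[0.5222, -0.1028, 0.188], [0.551, -0.0985, 0.188]] shaker-frame from TCP [[-0.0138, 0.0004], [0.0153, 0.0003]]
line [[0.5345, -0.0849, 0.262], [0.5376, -0.1055, 0.262]] shaker-frame from TCP [[0.001, 0.0162], [0.001, -0.0046]]
[[ 0.5347 -0.0885  0.1726]
 [ 0.5344 -0.0869  0.1729]
 [ 0.5249 -0.1022  0.1885]]
```

```bash
python3 - <<'E'
from h import *
import pickle
c=pickle.load(open('w4.pkl','rb'))
f=lambda a:[((x+.5)/2.5-.5+200,(y+.5)/2.5-.5+10) for x,y in a]
p=onz(c,f([(307,487)]),.25-.084+.022);ey=np.array([-.1495,.9888]);print('collar far edge y',(p[0,:2]-[.5359,-.1011])@ey)
plan([(.5257,-.0311,.25,8.6),(.5257,-.0311,.194,8.6)])
E
```

```text
collar far edge y 0.013797466501309592
t 7.67 pos [ 0.5359 -0.1011  0.25  ] F [-0.6  0.4 -1.5] w 0.0128 j6 -0.4
slide [0.0003, -0.0708, -0.0001] twist [0.03, -0.03, -0.08] rows>= 2
slide [0.0003, -0.0708, 0.0559] twist [0.03, -0.03, -0.08] rows>= 2
```

Request:
play_rows --grip '[1, 1, 1, 1, 1, 1, 1, 1]' --slide '[[0, -0.02, 0], [0, -0.045, 0], [0.0003, -0.065, 0.01], [0.0003, -0.0711, 0.025], [0.0003, -0.0711, 0.04], [0.0003, -0.0711, 0.052], [0.0003, -0.0711, 0.056], [0.0003, -0.0711, 0.056]]' --twist '[[0, 0, 0], [0, 0, 0], [0, 0, 0], [0, 0, 0], [0, 0, 0], [0, 0, 0], [0, 0, 0], [0, 0, 0]]'

```text
time: 8.68
ee_pos: [0.5257, -0.0311, 0.1938]
ee_rot: [3.132, 0.233, 0.001]
contact_force: [0.0, -0.4, -1.3]
width: 0.0128
```

```bash
python3 - <<'E'
from h import *
import pickle
c=cap('wrist');pickle.dump(c,open('w5.pkl','wb'));save(c,'w5c.png',(260,60,390,260),3)
plan([(.5257,-.0308,.184,8.6)])
E
```

```text
t 8.72 pos [ 0.5258 -0.0311  0.1942] F [-0.3  0.2 -1.2] w 0.013 j6 -0.28
slide [-0.0001, -0.0003, 0.0102] twist [0.04, -0.05, -0.09] rows>= 1
```

View pics/w5c.png

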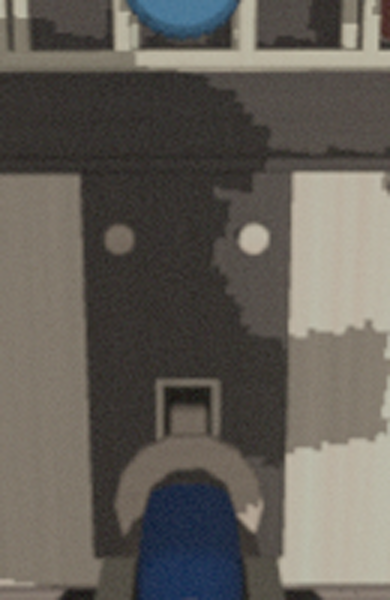

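Head end (crop 170–205, 403) is centred in x between the slot's edges (157–218). The end gap, corrected for perspective, is about 1.7 mm (ideal 1.5). I go down gently.

Request:
play_rows --grip '[1, 1, 1, 1, 1, 1]' --slide '[[0, 0, 0.0015], [0, 0, 0.003], [0, 0, 0.0045], [0, 0, 0.006], [0, 0, 0.0075], [0, 0, 0.0085]]' --twist '[[0, 0, 0], [0, 0, 0], [0, 0, 0], [0, 0, 0], [0, 0, 0], [0, 0, 0]]'

```text
time: 9.48
ee_pos: [0.5258, -0.0311, 0.1855]
ee_rot: [3.132, 0.233, 0.001]
contact_force: [-0.5, 0.3, -1.6]
width: 0.013
```

Request:
play_rows --grip '[1, 1, 1]' --slide '[[0, 0, 0.0015], [0, 0, 0.003], [0, 0, 0.003]]' --twist '[[0, 0, 0], [0, 0, 0], [0, 0, 0]]'

```text
time: 9.85
ee_pos: [0.5258, -0.0311, 0.1824]
ee_rot: [3.132, 0.233, 0.001]
contact_force: [0.3, 0.2, -2.3]
width: 0.0132
```

Request:
play_rows --grip '[1, 1, 1, 1, 1, 1]' --slide '[[0, 0, 0.0015], [0, 0, 0.003], [0, 0, 0.0045], [0, 0, 0.006], [0, 0, 0.0075], [0, 0, 0.0085]]' --twist '[[0, 0, 0], [0, 0, 0], [0, 0, 0], [0, 0, 0], [0, 0, 0], [0, 0, 0]]'

```text
time: 10.6
ee_pos: [0.5258, -0.0311, 0.1738]
ee_rot: [3.132, 0.233, 0.001]
contact_force: [-0.2, 0.7, -2.0]
width: 0.0128
```

Request:
play_rows --grip '[1, 1, 1, 1]' --slide '[[0, 0, 0.001], [0, 0, 0.002], [0, 0, 0.003], [0, 0, 0.003]]' --twist '[[0, 0, 0], [0, 0, 0], [0, 0, 0], [0, 0, 0]]'

```text
time: 11.1
ee_pos: [0.5258, -0.0311, 0.1709]
ee_rot: [3.132, 0.233, 0.001]
contact_force: [-1.4, 0.4, 2.4]
width: 0.013
```

Request:
play_rows --grip '[1, 1, 1, 1, 1, 1, 1]' --slide '[[0, 0, 0.001], [0, 0, 0.002], [0, 0, 0.003], [0, 0, 0.004], [0, 0, 0.005], [0, 0, 0.006], [0, 0, 0.006]]' --twist '[[0, 0, 0], [0, 0, 0], [0, 0, 0], [0, 0, 0], [0, 0, 0], [0, 0, 0], [0, 0, 0]]'

```text
time: 11.98
ee_pos: [0.5258, -0.0311, 0.1648]
ee_rot: [3.132, 0.233, 0.001]
contact_force: [-2.0, 0.2, 4.6]
width: 0.0126
```

Request:
play_rows --grip '[1, 1, 1]' --slide '[[0, 0, 0.0005], [0, 0, 0.001], [0, 0, 0.001]]' --twist '[[0, 0, 0], [0, 0, 0], [0, 0, 0]]'

```text
time: 12.35
ee_pos: [0.5258, -0.0311, 0.1638]
ee_rot: [3.132, 0.233, 0.001]
contact_force: [-1.9, 0.4, 4.5]
width: 0.0132
```

Request:
play_rows --grip '[1, 1, 1]' --slide '[[0, 0, 0.0005], [0, 0, 0.001], [0, 0, 0.001]]' --twist '[[0, 0, 0], [0, 0, 0], [0, 0, 0]]'

```text
time: 12.72
ee_pos: [0.5258, -0.0311, 0.1628]
ee_rot: [3.132, 0.233, 0.001]
contact_force: [-2.0, -0.2, 4.6]
width: 0.0127
```

Request:
play_rows --grip '[1, 1, 1]' --slide '[[0, 0, 0.0005], [0, 0, 0.001], [0, 0, 0.001]]' --twist '[[0, 0, 0], [0, 0, 0], [0, 0, 0]]'

```text
time: 13.1
ee_pos: [0.5258, -0.0311, 0.1618]
ee_rot: [3.132, 0.233, 0.001]
contact_force: [-2.5, 1.2, 6.0]
width: 0.013
```

Request:
play_rows --grip '[1, 1, 1]' --slide '[[0, 0, 0.0005], [0, 0, 0.001], [0, 0, 0.001]]' --twist '[[0, 0, 0], [0, 0, 0], [0, 0, 0]]'

```text
time: 13.48
ee_pos: [0.526, -0.0311, 0.1616]
ee_rot: [3.132, 0.233, 0.002]
contact_force: [-4.3, -0.3, 13.8]
width: 0.013
```

The force jumps from about 5 to 14 N at TCP z≈0.1617, so the floor is there (head ≈30 mm below the fork, which fits the given range). I ease back about 0.7 mm and check before turning.

Request:
play_rows --grip '[1, 1, 1]' --slide '[[0, 0, -0.0004], [0, 0, -0.0008], [0, 0, -0.0008]]' --twist '[[0, 0, 0], [0, 0, 0], [0, 0, 0]]'

```text
time: 13.85
ee_pos: [0.526, -0.0311, 0.1624]
ee_rot: [3.132, 0.233, 0.002]
contact_force: [-3.0, 0.6, 6.3]
width: 0.0128
```

Request:
play_rows --grip '[1, 1, 1]' --slide '[[0, 0, 0], [0, 0, 0], [0, 0, 0]]' --twist '[[0, 0, -6], [0, 0, -12], [0, 0, -15]]'

```text
time: 14.22
ee_pos: [0.5263, -0.0312, 0.1626]
ee_rot: [3.074, 0.643, 0.004]
contact_force: [0.2, -0.8, 5.0]
width: 0.0129
```

Request:
play_rows --grip '[1, 1, 1, 1]' --slide '[[0, 0, 0.0003], [0, 0, 0.0003], [0, 0, 0.0003], [0, 0, 0.0003]]' --twist '[[0, 0, -7], [0, 0, -14], [0, 0, -21], [0, 0, -25]]'

```text
time: 14.72
ee_pos: [0.5261, -0.0316, 0.1623]
ee_rot: [2.859, 1.297, 0.002]
contact_force: [-3.4, -4.2, 6.1]
width: 0.0129
```

```bash
python3 - <<'E'
from h import *
o=ctrl.get_obs();print(np.round(o['torque'],2),np.round(o['contact_force'],1))
plan([(.5261,-.0312,.1623,98.6)])
E
```

```text
[-0.85  0.8  -0.09] [-3.4 -4.2  6.1]
t 14.72 pos [ 0.5261 -0.0316  0.1623] F [-3.4 -4.2  6.1] w 0.0129 j6 -0.98
slide [0.0003, -0.0003, -0.0] twist [0.14, 0.06, -49.78] rows>= 5
```

Request:
play_rows --grip '[1, 1, 1]' --slide '[[-0.0003, 0, 0], [-0.0005, 0.0001, 0], [-0.0005, 0.0001, 0]]' --twist '[[0, 0, -5], [0, 0, -10], [0, 0, -12]]'

```text
time: 15.1
ee_pos: [0.5259, -0.0324, 0.1623]
ee_rot: [2.705, 1.591, 0.001]
contact_force: [-2.8, -2.9, 6.1]
width: 0.0131
```

```bash
python3 - <<'E'
from h import *
o=ctrl.get_obs();print(np.round(o['torque'],2),np.round(o['contact_force'],1))
plan([(.5261,-.0312,.1623,98.6)])
E
```

```text
[-0.6   0.56 -0.11] [-2.8 -2.9  6.1]
t 15.1 pos [ 0.5259 -0.0324  0.1623] F [-2.8 -2.9  6.1] w 0.0131 j6 -1.19
slide [0.0012, -0.0004, 0.0] twist [0.14, 0.11, -37.68] rows>= 4
```

Request:
play_rows --grip '[1, 1, 1, 1]' --slide '[[0, 0, 0], [0, 0, 0], [0, 0, 0], [0, 0, 0]]' --twist '[[0, 0, -6], [0, 0, -12], [0, 0, -18], [0, 0, -19]]'

```text
time: 15.6
ee_pos: [0.5257, -0.0329, 0.1623]
ee_rot: [2.404, 2.018, -0.001]
contact_force: [-3.8, -3.4, 5.1]
width: 0.0131
```

```bash
python3 - <<'E'
from h import *
o=ctrl.get_obs();print(np.round(o['torque'],2),np.round(o['contact_force'],1))
plan([(.5261,-.0318,.1623,98.6)])
E
```

```text
[-0.78  0.73 -0.1 ] [-3.8 -3.4  5.1]
t 15.6 pos [ 0.5257 -0.0329  0.1623] F [-3.8 -3.4  5.1] w 0.0131 j6 -1.53
slide [0.0011, 0.0002, -0.0] twist [0.09, 0.18, -18.58] rows>= 2
```

```bash
python3 - <<'E'
from h import *
plan([(.5248,-.0328,.1623,98.6)])
E
```

```text
t 15.6 pos [ 0.5257 -0.0329  0.1623] F [-3.8 -3.4  5.1] w 0.0131 j6 -1.53
slide [-0.0001, -0.0009, -0.0] twist [0.09, 0.18, -18.58] rows>= 2
```

Request:
play_rows --grip '[1, 1, 1, 1, 1]' --slide '[[0, -0.0003, 0], [0, -0.0006, 0], [0, -0.0009, 0], [0, -0.0009, 0], [0, -0.0009, 0]]' --twist '[[0, 0, -6], [0, 0, -12], [0, 0, -18], [0, 0, -18.6], [0, 0, -18.6]]'

```text
time: 16.23
ee_pos: [0.5251, -0.033, 0.1625]
ee_rot: [2.048, 2.377, -0.002]
contact_force: [0.4, -3.2, 5.6]
width: 0.0128
```

```bash
python3 - <<'E'
from h import *
import pickle
o=ctrl.get_obs();print(np.round(o['torque'],2),np.round(o['contact_force'],1))
plan([(.5248,-.0328,.1623,98.6)])
c=cap('wrist');pickle.dump(c,open('w6.pkl','wb'));save(c,'w6c.png',(220,60,420,260),3)
E
```

```text
[-0.49 -0.03  0.03] [ 0.4 -3.2  5.6]
t 16.23 pos [ 0.5251 -0.033   0.1625] F [ 0.4 -3.2  5.6] w 0.0128 j6 -1.85
slide [0.0002, -0.0003, 0.0002] twist [0.11, 0.22, -0.11] rows>= 1
```

View pics/w6c.png

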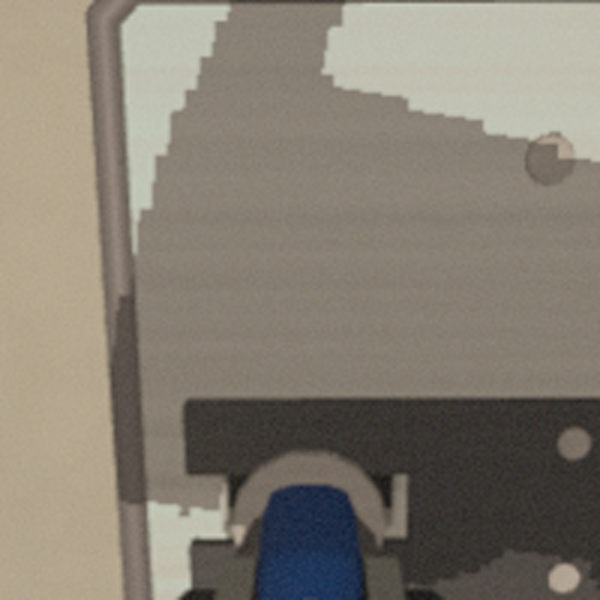

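```bash
python3 - <<'E'
from h import *
import pickle
c=pickle.load(open('w6.pkl','rb'))
f=lambda a:[((x+.5)/3-.5+220,(y+.5)/3-.5+60) for x,y in a]
im=c['image'].astype(int).sum(2)
for r in(219,221,223,225): print(r,im[r,285:365].tolist())
s=onz(c,f([(226,500),(407,500)]),.104);k=onz(c,f([(308,525),(308,450)]),.112);h=onz(c,f([(311,570)]),.1777)
ey=np.array([-.1495,.9888]);ex=np.array([.9888,.1495]);o=np.array([.5251,-.033])
for n,p in(('slot',s),('collar',k),('handle',h)):print(n,p.round(4).tolist(),((p[:,:2]-o)@ey).round(4),((p[:,:2]-o)@ex).round(4))
E
```

```text
219 [354, 341, 345, 341, 333, 337, 342, 338, 332, 296, 232, 146, 125, 109, 104, 113, 116, 187, 270, 310, 326, 335, 331, 333, 332, 325, 327, 327, 322, 337, 324, 331, 332, 324, 331, 332, 326, 340, 327, 325, 344, 332, 335, 328, 328, 330, 332, 334, 325, 331, 325, 333, 324, 326, 328, 328, 292, 243, 173, 98, 88, 95, 84, 75, 86, 141, 267, 320, 340, 357, 289, 200, 152, 158, 158, 144, 166, 167, 122, 150]
221 [358, 345, 351, 364, 368, 357, 347, 349, 360, 377, 312, 181, 110, 109, 96, 150, 220, 288, 329, 318, 340, 326, 341, 316, 320, 320, 328, 334, 315, 325, 305, 294, 263, 267, 254, 251, 243, 242, 242, 245, 248, 251, 249, 243, 256, 279, 317, 322, 329, 323, 322, 330, 328, 319, 332, 331, 337, 310, 292, 213, 138, 109, 90, 108, 90, 181, 271, 314, 346, 357, 280, 185, 138, 150, 142, 168, 155, 158, 151, 159]
223 [370, 369, 373, 362, 374, 365, 361, 358, 359, 421, 368, 199, 105, 99, 190, 279, 309, 319, 324, 322, 330, 322, 323, 320, 327, 310, 267, 216, 179, 173, 151, 144, 145, 145, 135, 163, 136, 124, 144, 144, 149, 128, 129, 118, 135, 141, 132, 152, 190, 246, 288, 317, 313, 318, 325, 327, 328, 324, 330, 301, 261, 171, 115, 97, 113, 170, 281, 332, 361, 359, 276, 170, 149, 159, 156, 172, 151, 157, 164, 157]
225 [380, 383, 382, 375, 371, 369, 369, 385, 460, 489, 399, 229, 106, 164, 261, 318, 318, 328, 327, 321, 337, 334, 326, 324, 290, 187, 149, 133, 134, 145, 137, 151, 137, 147, 153, 145, 144, 134, 136, 138, 119, 143, 160, 131, 119, 127, 150, 144, 125, 145, 143, 255, 311, 324, 327, 319, 326, 318, 327, 335, 310, 256, 153, 99, 92, 195, 300, 356, 377, 369, 291, 170, 162, 150, 137, 154, 169, 162, 151, 156]
slot [[0.528, -0.049, 0.104], [0.5227, -0.0138, 0.104]] [-0.0163  0.0193] [0.0005 0.0005]
collar [[0.5274, -0.0328, 0.112], [0.5124, -0.035, 0.112]] [-0.0001 -0.0001] [ 0.0023 -0.0128]
handle [[0.5045, -0.0354, 0.1777]] [0.0007] [-0.0208]
```

The collar centre is within about 0.5 mm of the slot centre and the bar lies across it. I now let it up slowly, watching the force.

Request:
play_rows --grip '[1, 1, 1, 1, 1, 1]' --slide '[[0.0001, 0, -0.0006], [0.0002, 0, -0.0012], [0.0003, 0, -0.0018], [0.0003, 0, -0.0024], [0.0003, 0, -0.003], [0.0003, 0, -0.003]]' --twist '[[0, 0, 0], [0, 0, 0], [0, 0, 0], [0, 0, 0], [0, 0, 0], [0, 0, 0]]'

```text
time: 17.02
ee_pos: [0.525, -0.0327, 0.1655]
ee_rot: [2.048, 2.376, -0.002]
contact_force: [0.2, -3.4, 3.8]
width: 0.0131
```

```bash
python3 - <<'E'
from h import *
o=ctrl.get_obs();print(np.round(o['torque'],2))
plan([(.5248,-.0328,.1623,98.6)])
E
```

```text
[-0.64  0.01 -0.05]
t 17.02 pos [ 0.525  -0.0327  0.1655] F [ 0.2 -3.4  3.8] w 0.0131 j6 -1.85
slide [-0.0001, -0.0003, 0.0032] twist [0.1, 0.23, -0.13] rows>= 1
```

Request:
play_rows --grip '[1, 1, 1]' --slide '[[0, 0, -0.0004], [0, 0, -0.0008], [0, 0, -0.0008]]' --twist '[[0, 0, 0], [0, 0, 0], [0, 0, 0]]'

```text
time: 17.4
ee_pos: [0.525, -0.0327, 0.1662]
ee_rot: [2.048, 2.376, -0.002]
contact_force: [0.4, -4.4, 1.6]
width: 0.0129
```

Request:
play_rows --grip '[1, 1, 1]' --slide '[[0, 0, -0.0003], [0, 0, -0.0006], [0, 0, -0.0006]]' --twist '[[0, 0, 0], [0, 0, 0], [0, 0, 0]]'

```text
time: 17.77
ee_pos: [0.5249, -0.0326, 0.1663]
ee_rot: [2.049, 2.377, -0.003]
contact_force: [4.2, -3.5, -6.6]
width: 0.013
```

The head caught at TCP z≈0.1662, 4.5 mm above the floor: seated in the groove. I relax the pull and release.

Request:
play_rows --grip '[1, 1, 0.9, 0.8, 0.7, 0.6, 0.6, 0.6]' --slide '[[0, 0, 0.0003], [0, 0, 0.0004], [0, 0, 0.0004], [0, 0, 0.0004], [0, 0, 0.0004], [0, 0, 0.0004], [0, 0, 0.0004], [0, 0, 0.0004]]' --twist '[[0, 0, 0], [0, 0, 0], [0, 0, 0], [0, 0, 0], [0, 0, 0], [0, 0, 0], [0, 0, 0], [0, 0, 0]]'

```text
time: 18.77
ee_pos: [0.5249, -0.0326, 0.1658]
ee_rot: [2.049, 2.377, -0.002]
contact_force: [-0.9, -0.5, 0.9]
width: 0.0339
```

Request:
play_rows --grip '[0.6, 0.6, 0.6, 0.6, 0.6, 0.6, 0.6, 0.6]' --slide '[[0, 0, -0.005], [0, 0, -0.015], [0, 0, -0.03], [0, 0, -0.05], [0, 0, -0.08], [0, -0.01, -0.1], [0, -0.01, -0.1], [0, -0.01, -0.1]]' --twist '[[0, 0, 0], [0, 0, 0], [0, 0, 0], [0, 0, 0], [0, 0, 0], [0, 0, 0], [0, 0, 0], [0, 0, 0]]'

```text
time: 19.77
ee_pos: [0.5148, -0.0337, 0.2655]
ee_rot: [2.049, 2.377, -0.003]
contact_force: [0.8, -0.6, -0.7]
width: 0.0343
```

```bash
python3 - <<'E'
from h import *
import pickle
ctrl.capture('wrist');c=cap('wrist');pickle.dump(c,open('w7.pkl','wb'));save(c,'w7c.png',(250,90,450,290),3)
plan([(.5248,-.0328,.1623,98.6)])
P=cloud(c);hsv=cv2.cvtColor(c['image'],cv2.COLOR_RGB2HSV)
m=(abs(hsv[...,0].astype(int)-110)<12)&(hsv[...,1]>120)&(np.hypot(P[...,0]-.526,P[...,1]+.032)<.05)&(P[...,2]>.14)
q=P[m];t=q[q[:,2]>np.percentile(q[:,2],90)-.004];print(len(q),cv2.minAreaRect(t[:,:2].astype(np.float32)),np.median(t[:,2]))
for n,(x,y) in {'tray deck z':(0,0)}.items(): pass
s=cap('scene');P=cloud(s)
E
```

```text
t 19.88 pos [ 0.5148 -0.0337  0.2651] F [ 0.   0.4 -0. ] w 0.0343 j6 -1.85
slide [-0.0003, 0.0101, 0.1028] twist [-0.01, 0.19, -0.12] rows>= 2
859 ((0.5227954983711243, -0.031025126576423645), (0.05073755979537964, 0.0966210663318634), 6.863081932067871) 0.1762185158181384
```

View pics/w7c.png

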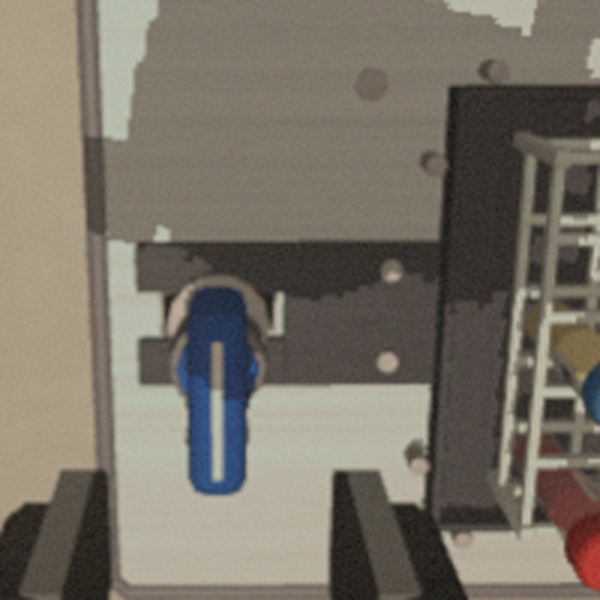

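The final view shows the bar crosswise (white line at crop x≈217, y 342–480, perpendicular to the fork), the collar on both prongs and the gripper clear. Handle top is at z 0.176, so the head is about 23 mm below the deck top. I am handing in.

```bash
python3 - <<'E'
from bench import ctrl
print(ctrl.sign_off())
E
```

```text
the job is handed in; nothing more can be done
None
```

The hold-down is locked in the near slot, and I handed the job in at about 20 s of the 45 s allowed. No verdict is reported, so what follows rests on my own readings.

**What I did:** I took the blue hold-down from the stand and passed its T-head along the slot and down through the fork. I pressed gently until it touched bottom; the highest contact force I read was 13.8 N, sampled only at the end of each move. I eased up about 0.7 mm, turned it 90° and let it up. It caught 4.5 mm above the floor, the seated height given. Then I released it and moved the gripper clear.

**Last checks:**
- **Position:** in the last wrist picture the bar lies across the slot and the collar sits on both prongs. The handle top is at z 0.176, so the head is about 23 mm below the deck top; about 22 mm was expected.
- **Gripper:** the wrist force was near zero with the gripper clear of everything.
- **Side forces:** I read 3–5 N sideways during the turn, most likely collar friction. They were gone after release.
- **A check that failed:** the automatic rectangle fit of the handle in that picture was unusable (about 51 by 97 mm for a 46 by 14 mm bar). I judged the crosswise angle by eye and from the tool's yaw, which was within about 0.1° of target.
- **Not checked:** I did not re-measure the final clamp force, the tray's flatness, or the positions of the pot and cover box.

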